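# Sweep the loose capacitors into the parts bay

## Robot

A 7-joint arm with a two-finger parallel gripper is mounted at the origin on the work surface. World frame = base frame: x ahead of the robot, y to its left, z up, the work surface at z = 0. Lengths are in mm, angles in rad, forces in N, time in s.
With the tool pointing down it reaches from about 400 to 875 mm from the base axis. Payload 4.4 kg.
Tool frame: the origin (TCP) lies at the very end of the fingers, on their centre line; the grasp point (between the pads) lies 19 mm behind it; z points along the fingers, y is the line along which they close (so a half turn about z gives the same grasp; the last joint's range is limited). The gripper opens to 85 mm and grips with 20 to 120 N. Pads are 22 mm wide; open, the fingers measure 114 mm over their backs; the gripper's body (76 mm by 85 mm) begins 54 mm behind the grasp point. The pads swing forward as they close: fully open they stand 13 mm farther back than shut.
Start: joints at [-1.363, 0.628, 0.038, 1.517, -0.027, 0.996, -0.02], TCP at [175.73, 625.809, 231.313] pointing down, gripper open.
Joint ranges: [-3.06, 3.06], [-0.37, 2.12], [-1.25, 1.32], [0.18, 2.47], [-1.1, 4.24], [0.23, 1.98], [-2.94, 2.94]. Speed limits (rad/s): [2.57, 2.57, 3.14, 3.14, 3.14, 3.14, 3.14].

## Interface

Orientations are given as [roll, pitch, yaw] about the fixed x, y, z axes, in that order (R = Rz(yaw) Ry(pitch) Rx(roll)).
In Python, from cell import monitor, viewer, workorder gives the robot as it stands.
- The arm moves only by the tool arm_command, never from a script. Its argument "series" is one flat list of numbers, 5 for each row, row after row: the opening in per cent of the stroke, from 0 (shut) to 100 (fully open), then the shift along the tool's x, y, z in cm, then the turn about the tool's z in degrees. In form: [claw, x, y, z, roll, claw, x, y, z, roll, ...]. A call has exactly 5 rows; each row is the pose to reach, as a shift and turn from the pose commanded when the call began, along the tool's axes at that moment; what a row does not reach only later rows make up. A row lasts 1/12 s, in which the tool goes at most 41.7 mm and 7.16 degrees, less where a joint would pass 70% of its speed; a pose out of reach is approached as far as the arm can. A call with a gripper value outside its range is refused whole. The fingers move at their own pace and stop on an object; the grip force is fixed at half the most. Time passes only in rows, so rows that repeat a pose let the fingers close, or fill a call up. It gives the time, the measured TCP pose, the force, the opening and the grip force at its end, in the units of the state.
- monitor.read_state(): the state, without advancing time (a new reading comes with each control period).
- viewer.get_image(name): name is "side" or "top"; returns (picture, depth): 400x640x3 uint8, red, green, blue; 400x640 float32, mm along the optical axis (not along the pixel's ray), 0 where there is no reading.
- viewer.camera_model(name): a dict with "mtx" (3x3 intrinsics, pixels), "R" (3x3) and "t" (3): a world point X has camera coordinates R X + t. Camera axes: x right, y down, z forward; pixel columns grow to the right and rows downward; lengths in mm; the calibration is good to about 2 mm. A picture is of the moment at which its call begins. camera_model takes no time and is no camera call.
- workorder.finish_job(): hands the job in; it is judged then, once.
The state is a dict: "clock": time; "qpos": joint angles; "qd": joint speeds; "tau": joint torques, N m; "eef_pos": TCP position; "tool_rot": TCP orientation; "force": force on the tool from outside, world axes, zero at the start; "torque": the same for the moment, N m; "width": finger opening in mm; "gripper_force": force on a finger pad.
Only numpy, scipy, OpenCV 4.12 (cv2) and the standard library are available. Lean on these libraries where they do the work, as an engineer would, in place of code of your own. Each camera call takes 0.05 s, during which the arm holds its last target. There are 200 camera calls.

## Task

Three small capacitors are standing loose on the bench. Take the straightedge by its wooden post, stand it on the bench behind them, gather all three in a row against its face while they are still outside the three-sided aluminium bay, and push them together as one group through its open side until all three are fully inside, still upright; do not touch the capacitors with the gripper. Then let go and leave the straightedge standing upright on the bench.

Things in the scene. Friction and masses are not known exactly. Their poses are not given: they have to be found in the camera images.
- straightedge: Loose aluminium L-section straightedge, 190 mm long (x), 0.28 kg. Origin: underside, on the axis of its square wooden post (26 x 26 mm, top 80 mm above the bench); z up. Flat pushing face, 26 mm tall, looks to its +y, 25 mm from the origin; foot 5 mm thick reaches 20 mm to -y. Face starts towards the bay within 45 degrees. Gripped over 35 mm up the post, fingers clear the capacitors.
- cap_a: One of three identical small capacitor cans, loose, upright, outside the bay's open side: black sleeve, aluminium top with two brass stubs, 26 mm diameter, 28 mm tall (32 with stubs), about 30 g. Origin: centre of underside; z up. A bigger can (36 mm diameter, 65 mm tall) elsewhere is not one of them.
- cap_b: One of three identical small capacitor cans, loose, upright, outside the bay's open side: black sleeve, aluminium top with two brass stubs, 26 mm diameter, 28 mm tall (32 with stubs), about 30 g. Origin: centre of underside; z up. A bigger can (36 mm diameter, 65 mm tall) elsewhere is not one of them.
- cap_c: One of three identical small capacitor cans, loose, upright, outside the bay's open side: black sleeve, aluminium top with two brass stubs, 26 mm diameter, 28 mm tall (32 with stubs), about 30 g. Origin: centre of underside; z up. A bigger can (36 mm diameter, 65 mm tall) elsewhere is not one of them.
- bay: Three-sided bay of plain aluminium walls fixed to the bench, no floor, open on its -y side (the mouth), wide enough for the straightedge to follow in. Origin: middle of the mouth, at bench level; +y points into the bay, x along the mouth, z up. Inside 240 mm wide (x -120 to 120), 100 mm deep (y 0 to 100); walls 6 mm thick, 30 mm tall.
There are look-alikes about, which are no part of the job. Leave any black or pink look-alike of the straightedge alone.

How it is judged:
By the outcome, as a careful person would: the job done as asked, in the order asked, and still so for the second after the job is handed in, with the robot touching nothing.
It also fails if it takes over 45 s, if anything falls off the work surface, if the arm or the gripper's body presses on something with over 40 N, if the wrist force passes 120 N, or if a joint passes its speed limit or range.

## Working session

There is one attempt and no reset: what is moved stays moved. The work goes in short steps, Python scripts to look and compute and a tool call to move; the robot and the scene stay as the last step left them, time stands still between calls to the robot, and variables do not carry over. Pictures are saved under pics/ and viewed, at most 10 in all, crops included, and the job is handed in when it is done.

Besides the shell and the picture viewer there is one more tool, called after ">>>" by a JSON object that holds its "name" and its "arguments". arm_command: Moves the arm, as the interface text tells. Its arguments: {"type":"object","properties":{"series":{"type":"array","items":{"type":"number"}}},"required":["series"]}

```bash
mkdir -p pics; ls; cat > h.py <<'E'
import numpy as np, cv2, sys
from cell import monitor, viewer, workorder
def cast(name,uv,z):
    c=viewer.camera_model(name);K,R,t=[np.array(c[k],float) for k in("mtx","R","t")]
    d=R.T@np.linalg.solve(K,np.array([uv[0],uv[1],1.]));o=-R.T@t.ravel()
    return o+d*(z-o[2])/d[2]
def world(name,depth):
    c=viewer.camera_model(name);K,R,t=[np.array(c[k],float) for k in("mtx","R","t")]
    v,u=np.mgrid[:400,:640];p=np.stack([u,v,np.ones_like(u)],-1)@np.linalg.inv(K).T*depth[...,None]
    return (p-t.ravel())@R
def snap(name,fn):
    im,d=viewer.get_image(name);cv2.imwrite("pics/%s.png"%fn,im[...,::-1]);np.save(fn+".npy",d);return im,d
E
python3 - <<'E'
from h import *
for n in("top","side"):
    im,d=snap(n,n+"0"); print(n,viewer.camera_model(n))
s=monitor.read_state();print(s)
E
```

```text
pics
top {'mtx': array([[429.15821923,   0.        , 322.15815428],
       [  0.        , 429.15821923, 198.36748971],
       [  0.        ,   0.        ,   1.        ]]), 'R': array([[-0.00561461, -0.99998253,  0.00185032],
       [-0.9840409 ,  0.00519599, -0.17786657],
       [ 0.17785385, -0.00281944, -0.98405287]]), 't': array([-85.68594989, 435.20849078, 962.96084235])}
side {'mtx': array([[476.22057378,   0.        , 317.13637897],
       [  0.        , 476.22057378, 196.36884956],
       [  0.        ,   0.        ,   1.        ]]), 'R': array([[ 0.79363068, -0.60825766, -0.0131516 ],
       [-0.48136763, -0.61455628, -0.62498462],
       [ 0.37206929,  0.50233773, -0.78052627]]), 't': array([-396.72165662,  185.77826558, 1357.68372275])}
{'clock': 0.1, 'qpos': array([-1.36279568,  0.62927542,  0.03840854,  1.51824207, -0.02697999,
        0.99631133, -0.01999772]), 'qd': array([ 0.00033486, -0.0018109 , -0.00056333, -0.00346674, -0.00041736,
       -0.00127896, -0.00068508]), 'tau': array([ 2.78406922e-03, -5.64531434e+01,  1.23029385e+00, -1.93974620e+01,
        1.12127163e-02,  5.33768543e-03,  2.48945184e-05]), 'eef_pos': array([175.5610186 , 625.26816513, 230.47456739]), 'tool_rot': array([-3.13987344e+00,  1.35365504e-05,  2.86783507e+00]), 'force': array([-0.44310216, -0.22233892,  0.72728839]), 'torque': array([ 0.02796461, -0.03526608,  0.00397336]), 'gripper_force': 0.0, 'width': 85.6644543286783}
```

View pics/top0.png

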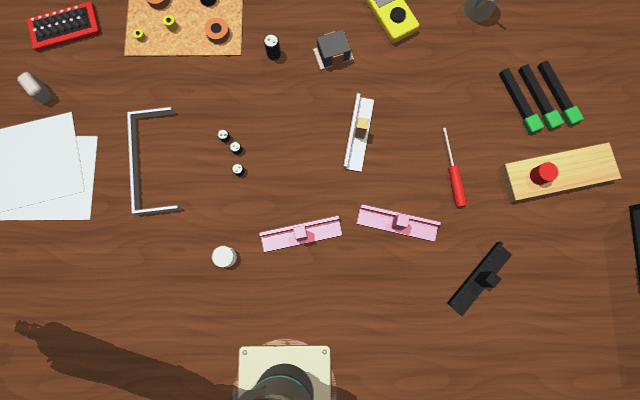

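View pics/side0.png

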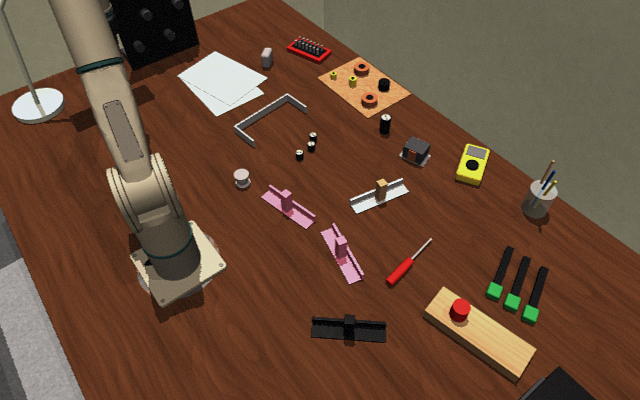

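Top view: the aluminium straightedge with a tan wooden post is at (360,130). The pink ones at (300,234) and (398,222) and the black one at (480,279) are look-alikes. The small caps are at (223,135), (235,148) and (237,169), and the bigger can is at (272,47), which is out. The bay is at (129–180, 108–213), open to the right (−Y). I'll confirm this in one enlarged crop.

```bash
python3 - <<'E'
from h import *
im=cv2.imread("pics/top0.png");d=np.load("top0.npy")
cv2.imwrite("pics/crop0.png",cv2.resize(im[90:225,115:385],None,fx=2.96,fy=2.96,interpolation=cv2.INTER_CUBIC))
W=world("top",d);Z=W[...,2]
hsv=cv2.cvtColor(im,cv2.COLOR_BGR2HSV)
def reg(m,b):
    q=np.zeros_like(m);q[b[1]:b[3],b[0]:b[2]]=m[b[1]:b[3],b[0]:b[2]];return q
print("bench z",Z[300,200],Z[160,300])
# caps: raised pixels
m=reg((Z>18)&(Z<45),(205,120,260,190))
n,l,st,c=cv2.connectedComponentsWithStats(m.astype(np.uint8))
for i in range(1,n):
    if st[i,4]>8: print("cap",c[i].round(1),st[i],np.median(W[l==i],0).round(1),cast("top",c[i],28).round(1))
m=reg(Z>60,(330,80,390,185));v,u=np.nonzero(m);print("post",u.mean(),v.mean(),len(u),W[m].mean(0).round(1),cast("top",(u.mean(),v.mean()),80).round(1))
m=reg((Z>18)&(Z<35),(330,80,390,185));P=W[m];print("flange",len(P),P.mean(0).round(1),np.median(P[:,2]))
r=cv2.minAreaRect(P[:,:2].astype(np.float32));print(r)
m=reg((Z>20)&(Z<40),(115,95,200,225));v,u=np.nonzero(m);P=W[m]
r=cv2.minAreaRect(P[:,:2].astype(np.float32));print("bay",r,cv2.boxPoints(r).round(1))
E
```

```text
bench z -1.6149281629285575 -3.7771469715325434
cap [223.1 134.5] [218 130  11  11  94] [595.3 151.3  27.7] [595.3 151.4  28. ]
cap [235.4 147. ] [230 142  11  11  94] [563.8 121.3  27.5] [563.8 120.6  28. ]
cap [237.8 168.8] [233 164  11  11  96] [509.1 112.7  27.6] [509.5 113.1  28. ]
post 361.8036809815951 126.87730061349693 163 [ 570.3 -173.1  163.9] [ 594.5 -180.4   80. ]
flange 273 [ 605.6 -163.5   25.4] 25.23379874588324
((606.14697265625, -176.43923950195312), (37.10612106323242, 190.58255004882812), 79.0040512084961)
bay ((535.0132446289062, 320.3389892578125), (253.4314422607422, 107.16117858886719), 7.004924297332764) [[402.7 358.1]
 [415.8 251.7]
 [667.3 282.6]
 [654.2 389. ]]
```

View pics/crop0.png

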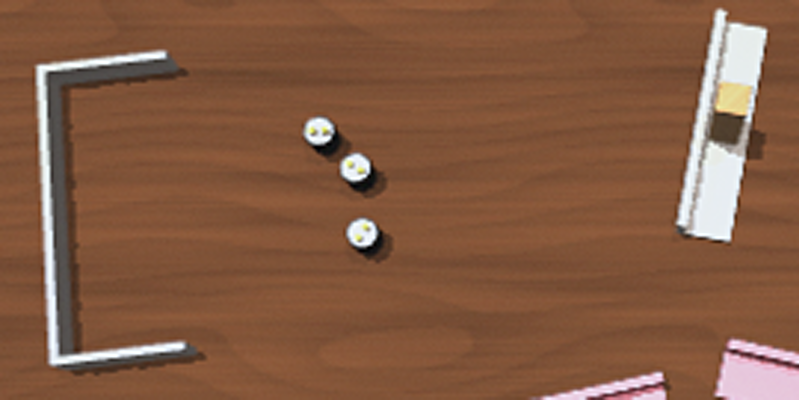

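Crop: the post is wooden (tan) on the bright aluminium straightedge, with the flange on the left, facing the bay. It shows three identical small cans with two brass stubs each. Next I'll refine the straightedge pose and cross-check it with the side view.

```bash
cat >> h.py <<'E'
def gotxt(target,yawy,st=None):
    "rows (cm,deg) from present pose to world target, tool-y azimuth yawy deg; assumes tool down"
    s=monitor.read_state();R=cv2.Rodrigues(np.array([0,0,s["tool_rot"][2]]))[0]@np.diag([1,-1,-1.])
    sh=R.T@(np.array(target)-s["eef_pos"])/10
    az=np.degrees(s["tool_rot"][2])-90
    turn=(az-yawy+90)%180-90
    return sh.round(2),round(turn,1),s["eef_pos"].round(1),round(az,1)
E
python3 - <<'E'
from h import *
for n,box in(("top",(335,80,385,185)),("side",(340,165,420,220))):
    im=cv2.imread("pics/%s0.png"%n);hsv=cv2.cvtColor(im,cv2.COLOR_BGR2HSV)
    m=np.zeros((400,640),bool);b=box;m[b[1]:b[3],b[0]:b[2]]=1
    W=world(n,np.load(n+"0.npy"));Z=W[...,2]
    p=m&(Z>72)&(Z<88);v,u=np.nonzero(p)
    print(n,"post",len(u),u.mean().round(1),v.mean().round(1),W[p].mean(0).round(1),cast(n,(u.mean(),v.mean()),80).round(1))
    f=m&(hsv[...,1]<40)&(hsv[...,2]>180)&(Z>-5)&(Z<32)
    for nm,g in(("flange",f&(Z>19)),("foot",f&(Z<12)&(Z>-2))):
        P=W[g][:,:2].astype(np.float32)
        if len(P)>20:
            vx,vy,x,y=cv2.fitLine(P,cv2.DIST_HUBER,0,.01,.01).ravel();s=np.sign(vx)
            t=(P-[x,y])@[vx*s,vy*s]
            print(nm,len(P),"yaw",np.degrees(np.arctan2(vy*s,vx*s)).round(2),"c",x,y,t.min(),t.max(),cv2.minAreaRect(P))
print(gotxt((594,-180,180),-10))
E
```

```text
top post 128 362.5 123.4 [ 603.6 -182.3   78.3] [ 602.9 -182.2   80. ]
flange 239 yaw -10.89 c 607.23615 -161.74161 -92.590775 97.02849 ((609.419189453125, -162.13995361328125), (7.788608074188232, 189.6119384765625), 78.98494720458984)
foot 723 yaw -11.33 c 596.44525 -183.60439 -86.836136 104.80513 ((606.48486328125, -179.53782653808594), (45.843658447265625, 191.88973999023438), 79.13253784179688)
side post 70 381.9 183.0 [ 604.  -185.3   78.3] [ 602.9 -186.2   80. ]
flange 79 yaw -11.13 c 602.75397 -160.96617 -86.90603 102.060974 ((609.989990234375, -163.25741577148438), (13.072548866271973, 188.938720703125), 78.21714782714844)
foot 393 yaw -10.9 c 603.9506 -186.56168 -92.858696 96.871284 ((608.649169921875, -172.87477111816406), (64.89651489257812, 189.7405548095703), 79.00328826904297)
(array([-62.06, -66.22,   5.05]), np.float64(84.3), array([175.6, 625.3, 230.5]), np.float64(74.3))
```

>>> {"name": "arm_command", "arguments": {"series": [100,-2.8,-2.9,0.2,0,100,-5.6,-5.8,0.4,0,100,-8.4,-8.7,0.6,0,100,-11.2,-11.6,0.8,0,100,-14,-14.5,1,0]}}

```text
clock: 0.52
eef_pos: [271.7, 446.3, 220.9]
tool_rot: [-3.141, -0.0, 2.868]
force: [0.8, -0.3, 0.4]
width: 85.3
gripper_force: 0.0
```

>>> {"name": "arm_command", "arguments": {"series": [100,-2.8,-2.9,0.2,0,100,-5.6,-5.8,0.4,0,100,-8.4,-8.7,0.6,0,100,-11.2,-11.6,0.8,0,100,-14,-14.5,1,0]}}

```text
clock: 0.93
eef_pos: [367.2, 269.0, 211.1]
tool_rot: [-3.141, -0.0, 2.868]
force: [1.6, -1.3, 0.3]
width: 85.2
gripper_force: 0.0
```

>>> {"name": "arm_command", "arguments": {"series": [100,-2.8,-2.9,0.2,0,100,-5.6,-5.8,0.4,0,100,-8.4,-8.7,0.6,0,100,-11.2,-11.6,0.8,0,100,-14,-14.5,1,0]}}

```text
clock: 1.35
eef_pos: [462.8, 91.5, 201.1]
tool_rot: [-3.142, -0.0, 2.868]
force: [0.2, -0.1, -0.2]
width: 85.3
gripper_force: 0.0
```

>>> {"name": "arm_command", "arguments": {"series": [100,-2.8,-2.9,0.2,7,100,-5.6,-5.8,0.4,14,100,-8.4,-8.7,0.6,21,100,-11.2,-11.6,0.8,28,100,-14,-14.5,1,35]}}

```text
clock: 1.77
eef_pos: [558.4, -85.9, 191.0]
tool_rot: [-3.141, -0.0, 2.251]
force: [1.1, 0.3, -1.0]
width: 85.5
gripper_force: 0.0
```

```bash
python3 - <<'E'
from h import *
print(gotxt((604.5,-183.5,150),-11), monitor.read_state()["tool_rot"],monitor.read_state()["qpos"])
E
```

```text
(array([-10.49,  -2.55,   4.1 ]), np.float64(50.0), array([558.4, -85.9, 191. ]), np.float64(39.0)) [-3.14139106e+00 -4.63659352e-04  2.25079751e+00] [-0.04993084  0.56587944  0.23401298  1.80705159 -0.17626859  0.78938393
  0.95349263]
```

>>> {"name": "arm_command", "arguments": {"series": [100,-2.1,-0.5,0.8,7,100,-4.2,-1,1.6,14,100,-6.3,-1.5,2.4,21,100,-8.4,-2,3.2,28,100,-10.5,-2.5,4.1,35]}}

```text
clock: 2.18
eef_pos: [605.4, -182.0, 149.6]
tool_rot: [-3.141, -0.0, 1.64]
force: [0.4, 1.0, -0.6]
width: 85.1
gripper_force: 0.0
```

>>> {"name": "arm_command", "arguments": {"series": [100,0,0,0,7,100,0,0,0,14,100,0,0,0,15,100,0,0,0,15,100,0,0,0,15]}}

```text
clock: 2.6
eef_pos: [605.1, -180.6, 150.1]
tool_rot: [-3.141, -0.0, 1.388]
force: [0.5, -0.7, -0.7]
width: 85.6
gripper_force: 0.0
```

```bash
python3 - <<'E'
from h import *
print(gotxt((604.5,-183.5,42),-11))
im,d=snap("top","top1")
cv2.imwrite("pics/crop1.png",cv2.resize(im[80:190,280:440,::-1],None,fx=4,fy=4,interpolation=cv2.INTER_CUBIC))
E
```

```text
(array([-3.000e-01, -1.000e-02,  1.081e+01]), np.float64(0.5), array([ 605.1, -180.6,  150.1]), np.float64(-10.5))
```

>>> {"name": "arm_command", "arguments": {"series": [100,-0.3,0,2.5,0.5,100,-0.3,0,5,0.5,100,-0.3,0,7.5,0.5,100,-0.3,0,9.8,0.5,100,-0.3,0,10.8,0.5]}}

```text
clock: 3.07
eef_pos: [603.0, -182.9, 39.6]
tool_rot: [-3.138, -0.001, 1.377]
force: [-0.3, 1.1, -0.4]
width: 85.4
gripper_force: 0.0
```

>>> {"name": "arm_command", "arguments": {"series": [100,0,0,0,0,0,0,0,0,0,0,0,0,0,0,0,0,0,0,0,0,0,0,0,0]}}

```text
clock: 3.48
eef_pos: [605.6, -184.3, 43.8]
tool_rot: [3.139, 0.0, 1.376]
force: [-0.5, -0.4, 0.2]
width: 38.4
gripper_force: 0.0
```

>>> {"name": "arm_command", "arguments": {"series": [0,0,0,0,0,0,0,0,0,0,0,0,0,0,0,0,0,0,0,0,0,0,0,0,0]}}

```text
clock: 3.9
eef_pos: [605.5, -184.3, 43.5]
tool_rot: [3.14, 0.0, 1.376]
force: [-0.2, 0.3, 6.4]
width: 25.7
gripper_force: 60.4
```

>>> {"name": "arm_command", "arguments": {"series": [0,0,0,-0.3,0,0,0,0,-0.6,0,0,0,0,-0.9,0,0,0,0,-1.2,0,0,0,0,-1.5,0]}}

```text
clock: 4.32
eef_pos: [604.4, -184.0, 57.3]
tool_rot: [-3.141, 0.0, 1.376]
force: [0.1, -1.1, -2.6]
width: 25.5
gripper_force: 59.1
```

```bash
python3 - <<'E'
from h import *
im,d=snap("side","side2")
cv2.imwrite("pics/crop2.png",cv2.resize(im[60:290,200:480,::-1],None,fx=2.6,fy=2.6,interpolation=cv2.INTER_CUBIC))
s=monitor.read_state();print(s["eef_pos"],s["tool_rot"],s["width"],s["gripper_force"],s["force"],s["torque"])
E
```

```text
[ 604.83732695 -184.10118569   57.97800389] [3.14112551e+00 6.25032391e-05 1.37557106e+00] 25.21997783625819 59.136802554130554 [ 0.99648017  0.31751603 -1.87752407] [-0.01170024  0.00699088  0.01089193]
```

View pics/crop2.png

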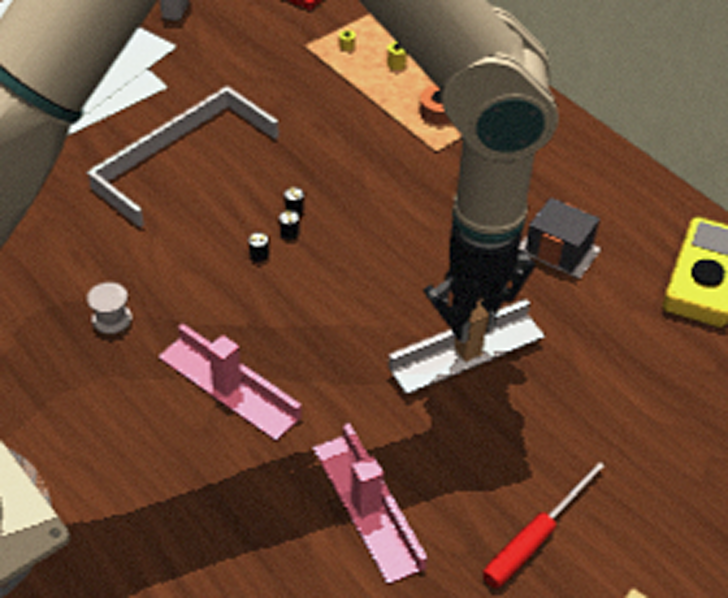

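Holding it: lifted level, with about 2.7 N of weight. Next, carry it to behind the caps, in line with the bay.

```bash
python3 - <<'E'
from h import *
print(gotxt((563,55,58),7))
E
```

```text
(array([22.64, -8.74, -0.  ]), np.float64(-18.2), array([ 604.8, -184.1,   58. ]), np.float64(-11.2))
```

>>> {"name": "arm_command", "arguments": {"series": [0,1.5,-0.6,0,-2.5,0,4,-1.6,0,-6,0,7,-2.7,0,-10,0,10,-3.9,0,-14,0,13,-5,0,-18.2]}}

```text
clock: 4.78
eef_pos: [579.9, -44.7, 57.2]
tool_rot: [-3.141, -0.001, 1.698]
force: [1.5, -0.3, -3.6]
width: 25.6
gripper_force: 59.3
```

```bash
python3 - <<'E'
from h import *
print(gotxt((563,55,58),7))
E
```

```text
(array([10.11, -0.41, -0.08]), np.float64(0.3), array([579.9, -44.7,  57.2]), np.float64(7.3))
```

>>> {"name": "arm_command", "arguments": {"series": [0,3,-0.1,0,0,0,5.5,-0.2,0,0,0,8,-0.3,0,0,0,9.5,-0.4,0,0,0,10.1,-0.4,0,0]}}

```text
clock: 5.2
eef_pos: [563.2, 57.8, 57.0]
tool_rot: [-3.14, -0.003, 1.699]
force: [-0.7, 0.1, -3.0]
width: 25.3
gripper_force: 59.3
```

>>> {"name": "arm_command", "arguments": {"series": [0,0,0,0,0,0,0,0,0.4,0,0,0,0,0.8,0,0,0,0,1.1,0,0,0,0,1.3,0]}}

```text
clock: 5.62
eef_pos: [564.4, 51.3, 43.7]
tool_rot: [-3.141, 0.001, 1.691]
force: [0.5, -0.7, -1.3]
width: 25.4
gripper_force: 59.4
```

```bash
python3 - <<'E'
from h import *
print(gotxt((563,55,43.5),7),monitor.read_state()["force"])
im,d=snap("top","top3");W=world("top",d);Z=W[...,2]
m=np.zeros_like(Z,bool);m[120:190,205:260]=1;m&=(Z>18)&(Z<45)
n,l,st,c=cv2.connectedComponentsWithStats(m.astype(np.uint8))
for i in range(1,n): 
    if st[i,4]>20: print(st[i],c[i].round(1),cast("top",c[i],28).round(1))
cv2.imwrite("pics/crop3.png",cv2.resize(im[90:225,115:385,::-1],None,fx=2.96,fy=2.96,interpolation=cv2.INTER_CUBIC))
E
```

```text
(array([ 0.38, -0.09,  0.02]), np.float64(-0.1), array([564.4,  51.3,  43.7]), np.float64(6.9)) [ 0.5009558  -0.6921482  -1.25104563]
[218 130  11  11  96] [223.  134.6] [595.1 151.5  28. ]
[230 142  12  11  96] [235.4 146.9] [563.9 120.5  28. ]
[255 162   5  26  81] [257.6 173.4] [498.2  65.7  28. ]
[233 164  11  11  97] [237.8 168.8] [509.6 113.2  28. ]
```

View pics/crop3.png

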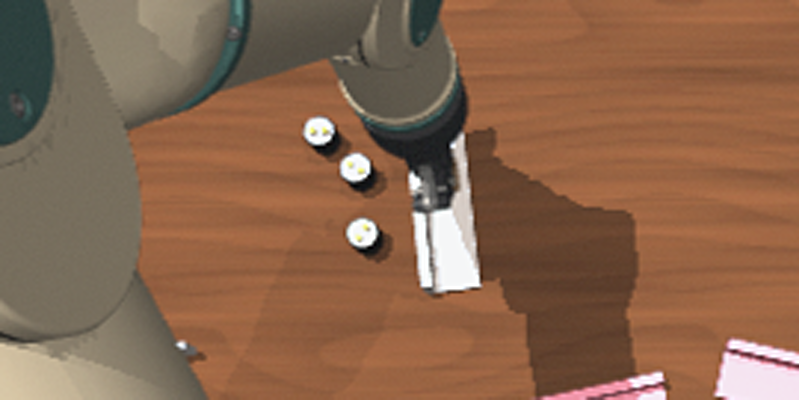

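The straightedge stands square behind all three caps, which haven't been disturbed. I'll press down 1 mm and push slowly along tool +x, which is the bay's +y.

>>> {"name": "arm_command", "arguments": {"series": [0,0,0,0.1,0,0,0.3,0,0.1,0,0,0.7,0,0.1,0,0,1.1,0,0.1,0,0,1.5,0,0.1,0]}}

```text
clock: 6.08
eef_pos: [563.0, 68.2, 43.5]
tool_rot: [3.141, 0.0, 1.693]
force: [0.7, -0.3, 1.8]
width: 25.6
gripper_force: 59.8
```

>>> {"name": "arm_command", "arguments": {"series": [0,0.3,0,0,0,0,0.6,0,0,0,0,0.9,0,0,0,0,1.2,0,0,0,0,1.5,0,0,0]}}

```text
clock: 6.5
eef_pos: [561.1, 82.6, 43.5]
tool_rot: [3.141, 0.001, 1.693]
force: [-0.5, -4.7, 5.4]
width: 25.4
gripper_force: 60.3
```

>>> {"name": "arm_command", "arguments": {"series": [0,0.3,0,0,0,0,0.6,0,0,0,0,0.9,0,0,0,0,1.2,0,0,0,0,1.5,0,0,0]}}

```text
clock: 6.92
eef_pos: [559.3, 97.4, 43.5]
tool_rot: [3.141, 0.0, 1.693]
force: [0.5, -0.5, -0.7]
width: 25.2
gripper_force: 59.3
```

>>> {"name": "arm_command", "arguments": {"series": [0,0.3,0,0,0,0,0.6,0,0,0,0,0.9,0,0,0,0,1.2,0,0,0,0,1.5,0,0,0]}}

```text
clock: 7.33
eef_pos: [557.4, 112.4, 43.5]
tool_rot: [3.141, 0.001, 1.693]
force: [-0.3, -5.4, 15.1]
width: 25.4
gripper_force: 62.0
```

>>> {"name": "arm_command", "arguments": {"series": [0,0.3,0,0,0,0,0.6,0,0,0,0,0.9,0,0,0,0,1.2,0,0,0,0,1.5,0,0,0]}}

```text
clock: 7.75
eef_pos: [555.6, 127.2, 43.5]
tool_rot: [3.141, 0.001, 1.693]
force: [2.0, -3.1, 0.4]
width: 25.6
gripper_force: 59.3
```

```bash
cat >> h.py <<'E'
M=np.array([541.5,267.2]);B=np.array([[.9925,.122],[-.122,.9925]])
def bay(p): return (B@(np.asarray(p)[:2]-M)).round(1)
E
python3 - <<'E'
from h import *
s=monitor.read_state();print("edge bay",bay(s["eef_pos"]),s["eef_pos"],np.degrees(s["tool_rot"]),s["force"])
im,d=snap("top","top4");im2,d2=snap("side","side4")
a=cv2.resize(im[90:225,115:305],None,fx=2.1,fy=2.1,interpolation=cv2.INTER_CUBIC);b=cv2.resize(im2[80:215,220:410],None,fx=2.1,fy=2.1,interpolation=cv2.INTER_CUBIC)
cv2.imwrite("pics/crop4.png",np.hstack([a,b])[...,::-1])
E
```

```text
edge bay [  -3.1 -140.7] [555.63400875 127.16061616  43.52849154] [1.79968906e+02 2.90679625e-02 9.69864757e+01] [ 2.0476305  -3.05967391  0.41776916]
```

View pics/crop4.png

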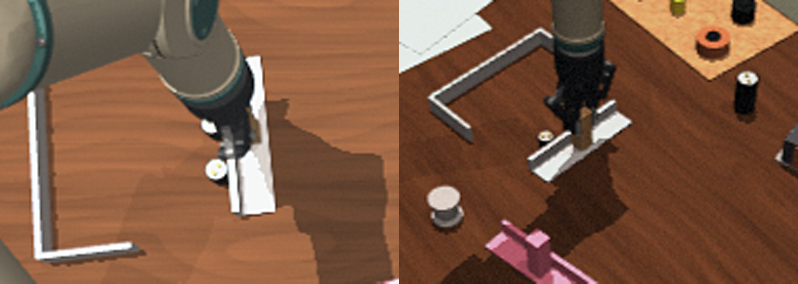

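One cap is visible upright against the face, at (216,170) in the left panel. The other two are hidden by the gripper, at about (208,127), and all three are past contact. Continuing: about 155 mm to go.

>>> {"name": "arm_command", "arguments": {"series": [0,0.3,0,0,0,0,0.7,0,0,0,0,1.1,0,0,0,0,1.5,0,0,0,0,1.9,0,0,0]}}

```text
clock: 8.27
eef_pos: [553.3, 146.1, 43.5]
tool_rot: [3.141, 0.0, 1.693]
force: [0.9, -2.5, 5.1]
width: 25.4
gripper_force: 60.6
```

>>> {"name": "arm_command", "arguments": {"series": [0,0.4,0,0,0,0,0.8,0,0,0,0,1.2,0,0,0,0,1.6,0,0,0,0,2,0,0,0]}}

```text
clock: 8.68
eef_pos: [550.9, 165.8, 43.6]
tool_rot: [3.141, 0.001, 1.693]
force: [1.6, -1.2, -0.7]
width: 25.6
gripper_force: 59.3
```

>>> {"name": "arm_command", "arguments": {"series": [0,0.4,0,0,0,0,0.8,0,0,0,0,1.2,0,0,0,0,1.6,0,0,0,0,2,0,0,0]}}

```text
clock: 9.1
eef_pos: [548.3, 185.7, 43.5]
tool_rot: [3.141, 0.001, 1.693]
force: [-1.3, -13.9, 24.6]
width: 25.1
gripper_force: 63.3
```

```bash
python3 - <<'E'
from h import *
s=monitor.read_state();print("edge bay",bay(s["eef_pos"]),s["eef_pos"],np.degrees(s["tool_rot"]),s["force"])
im,d=snap("top","top5");im2,d2=snap("side","side5")
a=cv2.resize(im[90:225,115:305],None,fx=2.1,fy=2.1,interpolation=cv2.INTER_CUBIC);b=cv2.resize(im2[80:215,220:410],None,fx=2.1,fy=2.1,interpolation=cv2.INTER_CUBIC)
cv2.imwrite("pics/crop5.png",np.hstack([a,b])[...,::-1])
E
```

```text
edge bay [ -3.2 -81.8] [548.28298556 185.65123719  43.50986112] [1.79987007e+02 4.31011996e-02 9.69962673e+01] [ -1.32757927 -13.88410545  24.57411685]
```

View pics/crop5.png

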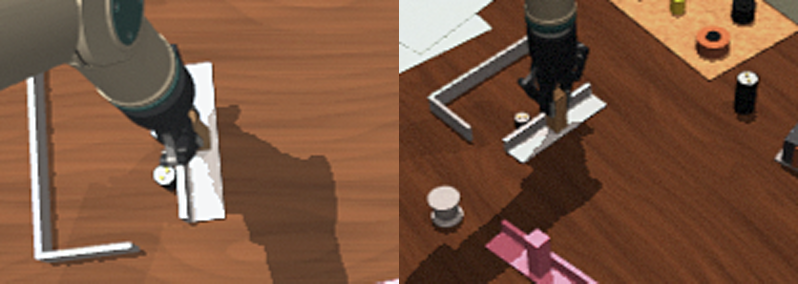

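Forces are chattering vertically, so I'll ease up 0.5 mm and continue.

>>> {"name": "arm_command", "arguments": {"series": [0,0.4,0,-0.05,0,0,0.8,0,-0.05,0,0,1.2,0,-0.05,0,0,1.6,0,-0.05,0,0,2,0,-0.05,0]}}

```text
clock: 9.62
eef_pos: [545.2, 206.7, 43.5]
tool_rot: [-3.141, -0.0, 1.694]
force: [0.0, -1.9, 1.5]
width: 25.6
gripper_force: 59.8
```

>>> {"name": "arm_command", "arguments": {"series": [0,0.4,0,0,0,0,0.8,0,0,0,0,1.2,0,0,0,0,1.6,0,0,0,0,2,0,0,0]}}

```text
clock: 10.03
eef_pos: [542.8, 226.3, 43.6]
tool_rot: [-3.141, -0.0, 1.693]
force: [0.3, -1.6, -0.6]
width: 25.3
gripper_force: 59.6
```

>>> {"name": "arm_command", "arguments": {"series": [0,0.4,0,0,0,0,0.8,0,0,0,0,1.2,0,0,0,0,1.6,0,0,0,0,2,0,0,0]}}

```text
clock: 10.45
eef_pos: [540.5, 246.1, 43.6]
tool_rot: [-3.141, -0.0, 1.693]
force: [0.2, -1.2, -2.4]
width: 25.3
gripper_force: 59.4
```

>>> {"name": "arm_command", "arguments": {"series": [0,0.4,0,0,0,0,0.8,0,0,0,0,1.2,0,0,0,0,1.6,0,0,0,0,2,0,0,0]}}

```text
clock: 10.87
eef_pos: [538.1, 265.9, 43.7]
tool_rot: [-3.141, -0.0, 1.693]
force: [0.4, 0.8, -3.5]
width: 25.0
gripper_force: 59.3
```

>>> {"name": "arm_command", "arguments": {"series": [0,0.4,0,0,0,0,0.8,0,0,0,0,1.2,0,0,0,0,1.5,0,0,0,0,1.7,0,0,0]}}

```text
clock: 11.28
eef_pos: [536.2, 282.9, 43.8]
tool_rot: [-3.142, -0.0, 1.694]
force: [0.4, -0.2, -2.2]
width: 25.6
gripper_force: 59.3
```

```bash
python3 - <<'E'
from h import *
s=monitor.read_state();print("edge bay",bay(s["eef_pos"]),s["eef_pos"],np.degrees(s["tool_rot"]),s["force"])
im,d=snap("top","top6");im2,d2=snap("side","side6")
a=cv2.resize(im[90:225,115:305],None,fx=2.1,fy=2.1,interpolation=cv2.INTER_CUBIC);b=cv2.resize(im2[80:215,220:410],None,fx=2.1,fy=2.1,interpolation=cv2.INTER_CUBIC)
cv2.imwrite("pics/crop6.png",np.hstack([a,b])[...,::-1])
E
```

```text
edge bay [-3.3 16.2] [536.21308777 282.85341425  43.77954021] [-1.79998804e+02 -1.42220732e-02  9.70374956e+01] [ 0.37883575 -0.16328218 -2.17528515]
```

View pics/crop6.png

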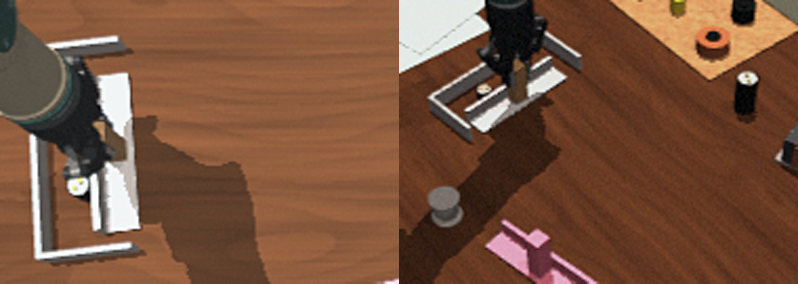

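The face is about 41 mm inside the mouth. Lower 0.5 mm, release, and rise straight up.

>>> {"name": "arm_command", "arguments": {"series": [0,0,0,0.03,0,0,0,0,0.05,0,0,0,0,0.05,0,60,0,0,0.05,0,60,0,0,0.05,0]}}

```text
clock: 11.8
eef_pos: [536.8, 282.1, 43.6]
tool_rot: [3.141, -0.0, 1.693]
force: [-0.5, 0.1, -0.5]
width: 48.9
gripper_force: 0.0
```

>>> {"name": "arm_command", "arguments": {"series": [60,0,0,0,0,60,0,0,0,0,100,0,0,0,0,100,0,0,0,0,100,0,0,0,0]}}

```text
clock: 12.22
eef_pos: [536.4, 282.2, 43.3]
tool_rot: [3.142, -0.0, 1.693]
force: [-0.0, -0.9, 0.6]
width: 83.8
gripper_force: 0.0
```

>>> {"name": "arm_command", "arguments": {"series": [100,0,0,-1,0,100,0,0,-3,0,100,0,0,-6,0,100,0,0,-9,0,100,0,0,-12,0]}}

```text
clock: 12.63
eef_pos: [536.1, 281.9, 165.1]
tool_rot: [-3.141, 0.0, 1.693]
force: [-0.3, 0.8, 0.1]
width: 85.6
gripper_force: 0.0
```

>>> {"name": "arm_command", "arguments": {"series": [100,-4,0,0,0,100,-8,0,0,0,100,-12,0,0,0,100,-16,0,0,0,100,-20,0,0,0]}}

```text
clock: 13.05
eef_pos: [560.8, 82.1, 164.3]
tool_rot: [3.141, -0.0, 1.694]
force: [1.0, 0.3, -0.3]
width: 85.2
gripper_force: 0.0
```

>>> {"name": "arm_command", "arguments": {"series": [100,-4,0,0,0,100,-8,0,0,0,100,-12,0,0,0,100,-14,0,0,0,100,-15,0,0,0]}}

```text
clock: 13.47
eef_pos: [579.1, -70.5, 164.5]
tool_rot: [3.14, 0.003, 1.687]
force: [-1.0, -0.5, -0.1]
width: 85.7
gripper_force: 0.0
```

```bash
python3 - <<'E'
from h import *
im,d=snap("top","top7");im2,d2=snap("side","side7")
W=world("top",d);Z=W[...,2]
hsv=cv2.cvtColor(im,cv2.COLOR_RGB2HSV)
m=np.zeros_like(Z,bool);m[100:215,125:200]=1
m&=(Z>22)&(Z<40)
n,l,st,c=cv2.connectedComponentsWithStats(m.astype(np.uint8))
for i in range(1,n):
    if st[i,4]>20: p=cast("top",c[i],28);print(st[i],c[i].round(1),p.round(1),bay(p),np.median(Z[l==i]).round(1))
m=np.zeros_like(Z,bool);m[100:215,125:220]=1;m&=(Z>72)&(Z<88);print("post",W[m].mean(0).round(1),bay(W[m].mean(0)))
a=cv2.resize(im[90:225,115:305],None,fx=2.1,fy=2.1,interpolation=cv2.INTER_CUBIC);b=cv2.resize(im2[80:170,220:347],None,fx=3.15,fy=3.15,interpolation=cv2.INTER_CUBIC)[:283]
cv2.imwrite("pics/crop7.png",np.hstack([a[:283],b])[...,::-1])
print(monitor.read_state()["clock"])
E
```

```text
post [nan nan nan] [nan nan]
13.5667<stdin>:10: RuntimeWarning: Mean of empty slice.
  ret = um.true_divide(
```

View pics/crop7.png

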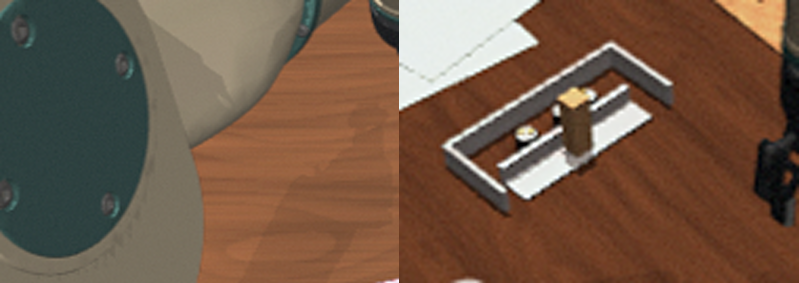

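Side view: the straightedge is upright and free. One cap is standing at (526,134), and the others are partly hidden by the post, at (557,115) and (590,95). The elbow blocks the top camera, so I'll move the arm further away.

>>> {"name": "arm_command", "arguments": {"series": [100,-4,0,-1,0,100,-8,0,-2,0,100,-12,0,-3,0,100,-16,0,-4,0,100,-20,0,-5,0]}}

```text
clock: 13.98
eef_pos: [604.7, -261.4, 213.9]
tool_rot: [3.141, -0.002, 1.698]
force: [0.7, -1.0, 0.1]
width: 85.4
gripper_force: 0.0
```

>>> {"name": "arm_command", "arguments": {"series": [100,-4,0,0,7,100,-8,0,0,14,100,-12,0,0,21,100,-16,0,0,28,100,-20,0,0,35]}}

```text
clock: 14.4
eef_pos: [630.4, -459.6, 213.1]
tool_rot: [-3.141, -0.003, 1.081]
force: [0.2, -0.7, 0.3]
width: 85.4
gripper_force: 0.0
```

```bash
cat > chk.py <<'E'
from h import *
im,d=snap("top","top8")
W=world("top",d);Z=W[...,2]
m=np.zeros_like(Z,bool);m[100:215,125:200]=1
m&=(Z>22)&(Z<40)
n,l,st,c=cv2.connectedComponentsWithStats(m.astype(np.uint8))
for i in range(1,n):
    if st[i,4]>20: p=cast("top",c[i],28);print(st[i],c[i].round(1),p.round(1),bay(p),np.median(Z[l==i]).round(1))
m=np.zeros_like(Z,bool);m[100:215,125:220]=1;m&=(Z>72)&(Z<88);print("post",W[m].mean(0).round(1),bay(W[m].mean(0)))
cv2.imwrite("pics/crop8.png",cv2.resize(im[90:225,100:280,::-1],None,fx=4,fy=4,interpolation=cv2.INTER_CUBIC))
print(monitor.read_state()["clock"],monitor.read_state()["eef_pos"])
E
python3 chk.py
```

```text
[128 107  51 107 662] [140.8 160.9] [530.3 346.1  28. ] [-1.4 79.6] 28.4
[145 124  16  25 175] [153.6 139.5] [583.7 318.9  28. ] [48.2 46.1] 26.1
[146 152  10  10  74] [150.1 156.6] [540.9 324.6  28. ] [ 6.4 57.1] 27.9
[147 153  27  47 276] [159.3 176.5] [491.8 299.5  28. ] [-45.4  38.1] 26.5
post [533.4 282.3  78.5] [-6.2 16. ]
14.45 [ 627.14986863 -470.03274655  211.63737948]
```

View pics/crop8.png

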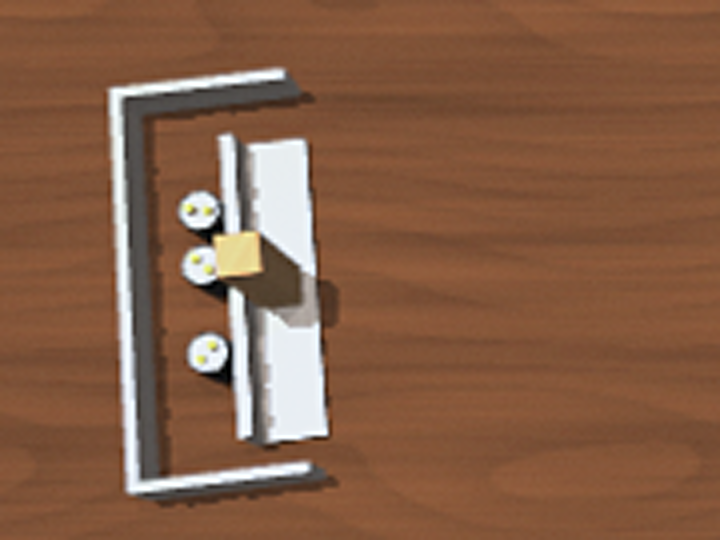

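The top view shows all three caps upright at (199,211), (203,266) and (208,354), in a row against the face and well inside the bay. The straightedge is standing upright and free.

```bash
python3 -c "
from cell import workorder;print(workorder.finish_job())"
```

```text
the job is handed in; nothing more can be done
None
```

The job is handed in at about 14.5 s on the robot's clock: all three capacitors are upright and fully inside the bay, and the straightedge has been let go and stands upright on the bench.

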